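# Load the cell charging station and hold its recessed reset

### The arm

A 6-joint arm with a two-finger parallel gripper is mounted at the origin on the work surface. World frame = base frame: x ahead of the robot, y to its left, z up, the work surface at z = 0. Lengths are in mm, angles in rad, forces in N, time in s.
With the tool pointing down it reaches from about 350 to 975 mm from the base axis. Payload 7.1 kg.
Tool frame: the origin (TCP) lies on the front face of the gripper's body, between the roots of the fingers; the fingertips stand 80 mm ahead of it and the grasp point (between the pads) lies 61 mm ahead of it (env.tips_ahead is the distance from the TCP to the fingertips, in mm); z points along the fingers, y is the direction in which the jaws open and shut (so a half turn about z gives the same grasp; the last joint's range is limited). The gripper opens to 88 mm and grips with 3 to 60 N. Pads are 20 mm wide; open, the fingers measure 115 mm over their backs; the gripper's body (75 mm by 178 mm) begins 61 mm behind the grasp point.
Start: joints at [1.16, 0.423, 1.63, -0, 1.089, -0.019], TCP at [238.626, 577.636, 302.675] pointing down, gripper open.
Joint ranges: [-3, 3], [-0.9, 2.11], [0.09, 2.58], [-1.31, 4.45], [0.11, 2.69], [-2.54, 2.54]. Speed limits (rad/s): [2.39, 2.39, 3.01, 3.14, 3.14, 3.14].

### API

Orientations are given as a unit quaternion [x, y, z, w].
In Python, from station import env, set_gripper, viewer, workorder gives the robot as it stands. Calls block until the motion is done:
- env.reach(position, orientation): joint-space move of the TCP to a pose.
- env.move_l(position, rot=None, rate=150, f_stop=None): straight line of the TCP; rot=None keeps the orientation; rate is the mean speed in mm/s. With f_stop (N) it stops when the force on the tool has changed by that much, and returns True; else False.
- env.move_joints(angles): joint-space move.
- set_gripper(opening): finger opening in mm; the grip force is fixed at half the most; returns when the fingers have stopped.
- env.hold(seconds).
- env.ik(position, orientation): joint angles nearest the present ones, or None.
- env.read_state(): the state.
- viewer.camera(name): name is "scene" or "top"; returns the picture (384x512x3 uint8, blue, green, red); there is no depth.
- viewer.camera_params(name): a dict with "fx", "fy", "cx", "cy" (pixels), "dist" ([k1, k2, p1, p2, k3] as OpenCV has them; the pictures are not rectified), "pose" (4x4, takes a point from camera to world coordinates). Camera axes: x right, y up, looking along -z (the intrinsics and any distortion apply to the point x, -y, -z); pixel columns grow to the right and rows downward; lengths in mm; the calibration is good to about 2 mm. A picture is of the moment at which its call begins. camera_params takes no time and is no camera call.
A pose or a line that the arm cannot do raises env.IKError and nothing moves.
- workorder.sign_off(): hands the job in, once; it reports no verdict.
The state is a dict: "time_s": time; "qpos": joint angles; "dq": joint speeds; "tau": joint torques, N m; "tool_pos": TCP position; "orientation": TCP orientation; "force": force on the tool from outside, world axes, zero at the start; "wrist_torque": the same for the moment, N m; "width": finger opening in mm.
Only numpy, scipy, OpenCV 4.12 (cv2) and the standard library are available. Lean on these libraries where they do the work, as an engineer would, in place of code of your own. Each camera call takes 0.05 s, during which the arm holds its last target.

### The job

Put the two spare cells from the orange rack into the two empty pockets of the charging station, upright and fully home, and leave the cells already in it and the other things on the bench alone. Then take the yellow stylus, reach its steel tip through the ringed round hole in the station's console and press the red reset button below fully down. Finish like that: still gripping the stylus and holding the button down, nothing put back or let go.

Things in the scene. Friction and masses are not known exactly. Their poses are not given: they have to be found in the camera images.
- dock: charging station fixed to the bench: black base 160 (x) x 190 (y) x 15 mm; along its near side (-x) a grey hollow console whose flat top is 55 mm above the bench, holding the reset aperture; along its far side (+x) a row of four grey pocket blocks. Origin: centre of its underside, at bench height; x points away from the console towards the row of pockets, y along the row, z up
- aperture (a point): centre of the round reset aperture (14 mm in diameter, ringed by small orange dots) at the level of the console top, 55 mm above the bench, 45 mm towards -x of the station's origin. The top around it is flat and free for 35 mm in x and 60 mm in y; the panel is 8 mm thick. The red reset button lies straight below: its face, 20 mm in diameter, is 18 mm below the aperture's rim when up and 24 mm when fully down
- reset (a joint): travel of the red reset button in m: 0 up, 0.006 fully down (against its stop). A spring pushes it back: 2 N to start it moving, 5 N to reach the stop
- stylus_mid (a point): centre of the grip of the reset stylus, a loose 35 g hand tool standing upright, tip down: yellow round grip 16 mm in diameter and 70 mm long, then straight below it a steel shaft 7 mm in diameter and 50 mm long. At the start the shaft is in the stand and the shoulder of the grip rests on the stand's top, so the grip's centre is 95 mm above the bench. z of the stylus runs from tip to grip; the tip is 85 mm below this point
- stylus: the same stylus; origin at the tip of the steel shaft (z up along the tool, 120 mm long in all)
- stand: fixed aluminium block 50 x 50 x 60 mm with one upright hole (10 mm wide, 55 mm deep) for the stylus; origin: centre of its underside
- rack: fixed orange block 50 (x) x 105 (y) x 30 mm with two upright holes (24 mm wide, 20 mm deep) 52 mm apart along its y, where the spares stand; origin: centre of its underside. The rack and the stand may be in each other's places
- bay_a_hole0 (a point): centre of the mouth of one of the station's four pockets, 55 mm above the bench, 40 mm towards +x of the station's origin; pocket round, 24 mm wide with a 2 mm chamfer, 28 mm deep; the pockets are 45 mm apart in a row along the station's y, in any order. Empty if no cell stands in it. x and y axes as the station's
- bay_b_hole0 (a point): centre of the mouth of one of the station's four pockets, 55 mm above the bench, 40 mm towards +x of the station's origin; pocket round, 24 mm wide with a 2 mm chamfer, 28 mm deep; the pockets are 45 mm apart in a row along the station's y, in any order. Empty if no cell stands in it. x and y axes as the station's
- bay_c_hole0 (a point): centre of the mouth of one of the station's four pockets, 55 mm above the bench, 40 mm towards +x of the station's origin; pocket round, 24 mm wide with a 2 mm chamfer, 28 mm deep; the pockets are 45 mm apart in a row along the station's y, in any order. Empty if no cell stands in it. x and y axes as the station's
- bay_d_hole0 (a point): centre of the mouth of one of the station's four pockets, 55 mm above the bench, 40 mm towards +x of the station's origin; pocket round, 24 mm wide with a 2 mm chamfer, 28 mm deep; the pockets are 45 mm apart in a row along the station's y, in any order. Empty if no cell stands in it. x and y axes as the station's
- cell_1_mid (a point): centre of a cell that already stands in a pocket of the station: green cylinder with steel top, 21 mm in diameter, 70 mm long, 42 mm of it above the pocket's mouth; z along the cell. To be left alone
- cell_2_mid (a point): centre of a cell that already stands in a pocket of the station: green cylinder with steel top, 21 mm in diameter, 70 mm long, 42 mm of it above the pocket's mouth; z along the cell. To be left alone
- spare_1_mid (a point): centre of a spare cell: loose upright green cylinder with steel top, 21 mm in diameter, 70 mm long, 68 g, standing in the orange rack (its underside 10 mm, its centre 45 mm above the bench, 50 mm of it above the rack); z along the cell. Fully seated in a pocket its centre is 7 mm above the pocket's mouth
- spare_2_mid (a point): centre of a spare cell: loose upright green cylinder with steel top, 21 mm in diameter, 70 mm long, 68 g, standing in the orange rack (its underside 10 mm, its centre 45 mm above the bench, 50 mm of it above the rack); z along the cell. Fully seated in a pocket its centre is 7 mm above the pocket's mouth
- cleaner: bystander: small clear bottle with red cap, 48 mm in diameter, 100 mm tall; origin centre of its underside
- screw_dish: bystander: white bowl, 70 mm in diameter, 25 mm tall; origin centre of its underside
- meter_mid (a point): bystander: green handheld multimeter lying flat, 85 x 165 x 30 mm (long side along its y); this is its centre
- driver: bystander: screwdriver lying on the bench along its x; origin below its middle

How it is judged (in metres and radians):
On the way, in this order (a step that is already met when the one before it is completed fails the run):
1. both empty pockets hold a spare cell, fully home (((horizontal distance between spare_1_mid and bay_c_hole0 below 0.006 m and z of spare_1_mid in the frame of bay_c_hole0 below 0.011 m and angle between spare_1_mid's own z axis and vertical below 0.15 rad) or (horizontal distance between spare_2_mid and bay_c_hole0 below 0.006 m and z of spare_2_mid in the frame of bay_c_hole0 below 0.011 m and angle between spare_2_mid's own z axis and vertical below 0.15 rad)) and ((horizontal distance between spare_1_mid and bay_d_hole0 below 0.006 m and z of spare_1_mid in the frame of bay_d_hole0 below 0.011 m and angle between spare_1_mid's own z axis and vertical below 0.15 rad) or (horizontal distance between spare_2_mid and bay_d_hole0 below 0.006 m and z of spare_2_mid in the frame of bay_d_hole0 below 0.011 m and angle between spare_2_mid's own z axis and vertical below 0.15 rad))), for 0.2 s.
2. the stylus, held by the fingers, presses the reset button down through the aperture (value of joint reset above 0.0045 m and contact force between stylus and dock above 1.5 N and contact force between the fingers and stylus above 2 N), for 0.3 s.
At the end, for the whole second after the job is handed in: All four pockets hold a cell (6 mm of centre, 4 mm of fully seated, tilt under 0.15 rad), the first two still in theirs; the fingers grip the stylus (over 2 N), which pushes in the station (over 1.5 N) with the reset button at least 4.5 of 6 mm down (all of step 1 and all of step 2 and horizontal distance between cell_1_mid and bay_a_hole0 below 0.006 m and z of cell_1_mid in the frame of bay_a_hole0 below 0.011 m and angle between each of cell_1_mid, cell_2_mid's own z axis and vertical below 0.15 rad and horizontal distance between cell_2_mid and bay_b_hole0 below 0.006 m and z of cell_2_mid in the frame of bay_b_hole0 below 0.011 m); the arm keeps its last pose, push and grip.
It fails at once if the cleaner bottle is shifted by more than 3 cm (distance of cleaner from where it was at the start of the episode above 0.03 m).
It fails at once if the screw dish is shifted by more than 3 cm (distance of screw_dish from where it was at the start of the episode above 0.03 m).
It fails at once if the multimeter is shifted by more than 3 cm (distance of meter_mid from where it was at the start of the episode above 0.03 m).
It fails at once if the screwdriver is shifted by more than 3 cm (distance of driver from where it was at the start of the episode above 0.03 m).
It fails at once if a cell that was already in its pocket is pulled up or out (moved over 12 mm) (distance of any of cell_1_mid, cell_2_mid from where it was at the start of the episode above 0.012 m).
It also fails if it takes over 67 s, if anything falls off the work surface, if the arm or the gripper's body presses on something with over 40 N, if the wrist force passes 120 N, or if a joint passes its speed limit or range.

## Working session

There is one attempt and no reset: what is moved stays moved. The work goes in short steps, each a Python script; the robot and the scene stay as the last script left them, time stands still between calls to the robot, and variables do not carry over. Pictures are saved under pics/ and viewed, and the job is handed in when it is done.

```bash
ls; mkdir -p pics; python3 - <<'E'
from station import env,set_gripper,viewer,workorder
import cv2
for n in("scene","top"):
    cv2.imwrite(f"pics/{n}0.png",viewer.camera(n)); print(n,viewer.camera_params(n))
print(env.read_state())
E
```

```text
pics
scene {'fx': 426.9256217325403, 'fy': 426.9256217325403, 'cx': 246.99073017202622, 'cy': 188.23748994276653, 'dist': array([0.02159161, 0.        , 0.        , 0.        , 0.        ]), 'pose': array([[ 4.73829049e-01, -5.96498495e-01,  6.47823725e-01,
         1.23034435e+03],
       [ 8.80599024e-01,  3.16267992e-01, -3.52873796e-01,
        -3.38192805e+02],
       [ 5.60277918e-03,  7.37674795e-01,  6.75132954e-01,
         7.66098350e+02],
       [ 0.00000000e+00,  0.00000000e+00,  0.00000000e+00,
         1.00000000e+00]])}
top {'fx': 362.8221732744159, 'fy': 362.8221732744159, 'cx': 255.4024298430099, 'cy': 187.38120975863262, 'dist': array([-0.06321957,  0.        ,  0.        ,  0.        ,  0.        ]), 'pose': array([[ 8.13395938e-04,  9.82509389e-01, -1.86211274e-01,
         3.74077316e+02],
       [-9.99668224e-01, -3.99502039e-03, -2.54456726e-02,
         1.42166918e+01],
       [-2.57445301e-02,  1.86170191e-01,  9.82180166e-01,
         1.11704410e+03],
       [ 0.00000000e+00,  0.00000000e+00,  0.00000000e+00,
         1.00000000e+00]])}
{'time_s': 0.1, 'qpos': array([ 1.16001707e+00,  4.23749226e-01,  1.63059413e+00, -2.64508551e-05,
        1.08861434e+00, -1.89821530e-02]), 'dq': array([ 0.00200875, -0.00173236, -0.0012765 ,  0.00053663, -0.00016255,
       -0.00017403]), 'tau': array([-3.14750914e-04, -5.45605087e+01, -2.74325019e+01,  6.46156934e-02,
        1.87500031e-02, -4.01794557e-05]), 'tool_pos': array([238.47183083, 577.29570658, 301.99649195]), 'orientation': array([ 1.94641909e-01,  9.80874131e-01, -6.69317857e-04, -1.34089706e-04]), 'force': array([-0.10548751, -0.72154057, -0.18215028]), 'wrist_torque': array([ 0.01123915,  0.00149306, -0.03961082]), 'width': 88.02893702735194}
```

View pics/scene0.png

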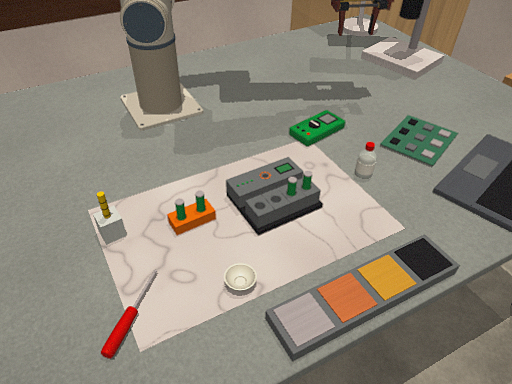

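View pics/top0.png

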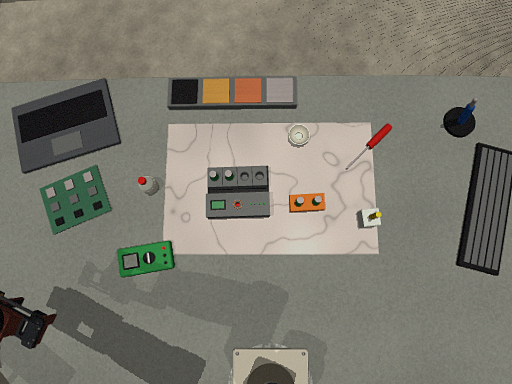

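The dock is at about (238,192) in the top view, with the two left pockets filled at (213,176) and (228,176). The empty ones are at (244,176) and (259,176). The rack is at (307,202) and the stylus at (378,215). I'll zoom in for precise pixels.

```bash
python3 - <<'E'
import cv2
t=cv2.imread("pics/top0.png");s=cv2.imread("pics/scene0.png")
cv2.imwrite("pics/t1.png",cv2.resize(t[155:235,195:395],None,fx=4,fy=4,interpolation=cv2.INTER_CUBIC))
cv2.imwrite("pics/s1.png",cv2.resize(s[145:245,205:335],None,fx=6,fy=6,interpolation=cv2.INTER_CUBIC))
cv2.imwrite("pics/s2.png",cv2.resize(s[175:255,85:225],None,fx=5,fy=5,interpolation=cv2.INTER_CUBIC))
E
```

```text
(no output)
```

View pics/t1.png

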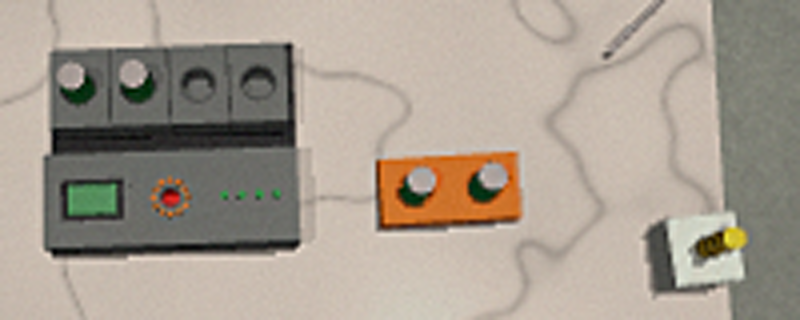

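View pics/s1.png

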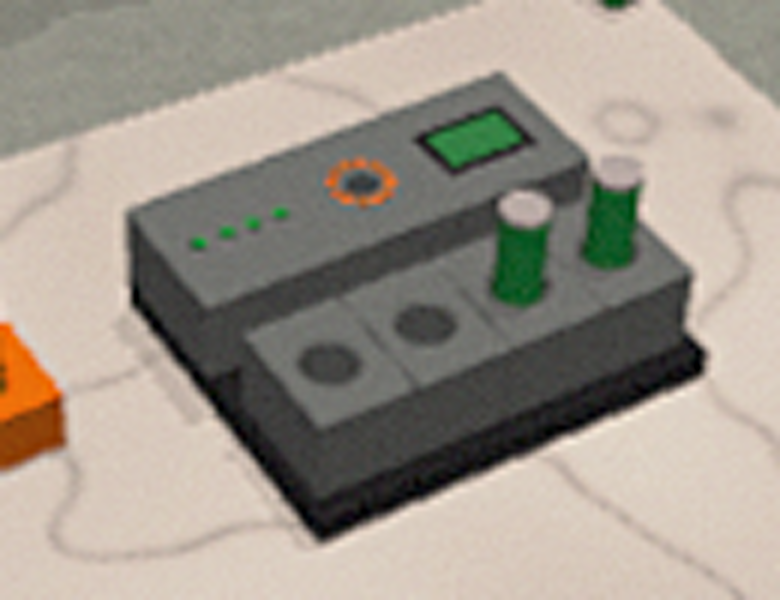

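View pics/s2.png

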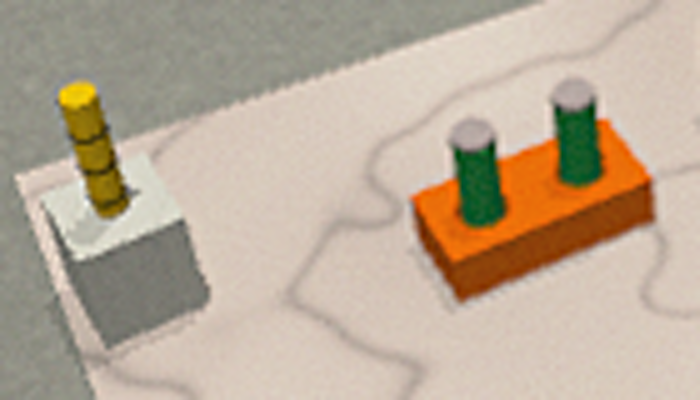

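```bash
cat > h.py <<'E'
import numpy as np,cv2
from scipy.optimize import least_squares
from scipy.spatial.transform import Rotation as R
from station import env,set_gripper,viewer,workorder
CP={n:viewer.camera_params(n) for n in("scene","top")}
def proj(n,P):
    p=CP[n];T=np.linalg.inv(p['pose']);F=np.diag([1.,-1,-1])
    K=np.array([[p['fx'],0,p['cx']],[0,p['fy'],p['cy']],[0,0,1]])
    r=cv2.Rodrigues(F@T[:3,:3])[0]
    return cv2.projectPoints(np.array(P,float).reshape(-1,1,3),r,F@T[:3,3],K,p['dist'])[0][:,0]
def t1(x,y):return np.array([195+(x+.5)/4-.5,155+(y+.5)/4-.5])
def s1(x,y):return np.array([205+(x+.5)/6-.5,145+(y+.5)/6-.5])
def s2(x,y):return np.array([85+(x+.5)/5-.5,175+(y+.5)/5-.5])
def down(yaw): # jaw (tool y) at angle yaw from world x, tool z down
    y=np.array([np.cos(yaw),np.sin(yaw),0]);z=np.array([0,0,-1.])
    return R.from_matrix(np.c_[np.cross(y,z),y,z]).as_quat()
E
cat > fit.py <<'E'
from h import *
# dock local points; y order: in top view left=+y
def dk(ps): return lambda q:np.c_[q[0]+np.cos(q[2])*ps[:,0]-np.sin(q[2])*ps[:,1],q[1]+np.sin(q[2])*ps[:,0]+np.cos(q[2])*ps[:,1],ps[:,2]]
D=np.array([[40,67.5,97],[40,22.5,97],[40,-22.5,55],[40,-67.5,55],[-45,0,55]],float)
oT=[t1(70,76),t1(133,73),t1(199,84),t1(258,82),t1(171,197)]
oS=[s1(617,171),s1(525,209),s1(426,324),s1(330,362),s1(362,183)]
Rk=np.array([[0,26,80],[0,-26,80]],float)
rT=[t1(422,180),t1(493,176)];rS=[s2(574,93),s2(473,132)]
St=np.array([[0,0,130.]]);sT=[t1(735,238)];sS=[s2(79,97)]
def run(pts,T,S,q0,name):
    f=dk(pts)
    for cams in (("top",),("scene",),("top","scene")):
        def res(q):
            P=f(q);o=[]
            if "top" in cams:o.append(proj("top",P)-T)
            if "scene" in cams:o.append(proj("scene",P)-S)
            return np.concatenate(o).ravel()
        q=least_squares(res,q0,x_scale=[10,10,.1]).x
        print(name,cams,q.round(3));
    print(res(q).reshape(-1,2).round(2).tolist()); print(f(q).round(1).tolist());return q
run(D,oT,oS,[600,50,0],"dock");run(Rk,rT,rS,[600,-150,0],"rack");run(St,sT,sS,[550,-300,0],"sty")
E
python3 fit.py
```

```text
dock ('top',) [5.7086e+02 9.6637e+01 3.2000e-02]
dock ('scene',) [5.71398e+02 9.80070e+01 3.00000e-02]
dock ('top', 'scene') [5.71246e+02 9.74200e+01 3.10000e-02]
[[-0.04, -0.2], [-0.3, -0.01], [-0.44, -0.14], [-0.2, -0.18], [-0.32, -0.1], [-0.0, 0.06], [-0.06, -0.19], [-0.37, -0.11], [-0.36, 0.09], [-0.38, 0.32]]
[[609.1, 166.1, 97.0], [610.5, 121.2, 97.0], [611.9, 76.2, 55.0], [613.3, 31.2, 55.0], [526.3, 96.0, 55.0]]
rack ('top',) [ 5.35572e+02 -1.13657e+02  5.30000e-02]
rack ('scene',) [ 5.36034e+02 -1.12235e+02  4.90000e-02]
rack ('top', 'scene') [ 5.35847e+02 -1.12789e+02  5.10000e-02]
[[-0.42, -0.1], [-0.19, -0.08], [-0.19, -0.04], [-0.31, 0.09]]
[[534.5, -86.8, 80.0], [537.2, -138.8, 80.0]]
sty ('top',) [ 485.575 -295.919    0.   ]
sty ('scene',) [ 487.678 -294.66     0.   ]
sty ('top', 'scene') [ 486.429 -295.083    0.   ]
[[-0.32, -0.31], [-0.34, -0.29]]
[[486.4, -295.1, 130.0]]
```

Both cameras agree to about 1.5 mm, so I'll pick the first spare, with the jaws along the dock's x.

```bash
cat >> h.py <<'E'
def st(m=""):
    s=env.read_state();print(m,round(s['time_s'],2),s['tool_pos'].round(1),s['force'].round(1),round(s['width'],1),s['qpos'].round(2))
E
python3 - <<'E'
from h import *
for yaw in(.051,.051+np.pi):
    for P in([534.5,-86.8,217],[611.9,76.2,217],[486,-295,160],[526,96,250]): 
        q=env.ik(P,down(yaw)); print(yaw,None if q is None else q.round(2))
E
```

```text
0.051 [-0.18  0.42  1.88 -0.    0.85 -0.23]
0.051 [ 0.1   0.52  1.71 -0.    0.92  0.05]
0.051 [-0.57  0.54  1.84 -0.    0.76 -0.62]
0.051 [ 0.16  0.36  1.87 -0.    0.91  0.11]
3.1925926535897933 None
3.1925926535897933 None
3.1925926535897933 [-0.57  0.54  1.84 -0.    0.76  2.52]
3.1925926535897933 None
```

```bash
python3 - <<'E'
from h import *
q=down(.051)
env.reach([534.5,-86.8,220],q); set_gripper(50); st("above")
print(env.move_l([534.5,-86.8,127],rate=120,f_stop=10)); st("at")
set_gripper(0); st("grip")
env.move_l([534.5,-86.8,220],rate=120); st("up")
env.reach([611.9,76.2,220],down(.031)); st("over")
cv2.imwrite("pics/a_t.png",cv2.resize(viewer.camera("top")[130:240,190:350],None,fx=5,fy=5,interpolation=cv2.INTER_CUBIC))
cv2.imwrite("pics/a_s.png",cv2.resize(viewer.camera("scene")[85:245,165:335],None,fx=4,fy=3.75,interpolation=cv2.INTER_CUBIC))
E
```

```text
above 3.44 [534.5 -86.8 220. ] [ 0.3 -0.5  0.7] 49.8 [-0.18  0.42  1.87  0.    0.85 -0.23]
False
at 4.37 [534.9 -86.9 127.5] [0.4 0.5 0.2] 49.8 [-0.18  0.57  1.91  0.    0.66 -0.23]
grip 4.93 [534.7 -86.8 127.3] [0.1 0.2 3.7] 20.5 [-0.18  0.57  1.91 -0.    0.66 -0.23]
up 5.86 [534.  -86.7 219.4] [ 0.2  1.2 -1.4] 20.5 [-0.18  0.42  1.87  0.    0.85 -0.23]
over 6.61 [611.   75.6 219.1] [-1.  -0.1  0.1] 20.2 [ 0.1   0.51  1.71 -0.    0.93  0.07]
```

View pics/a_s.png

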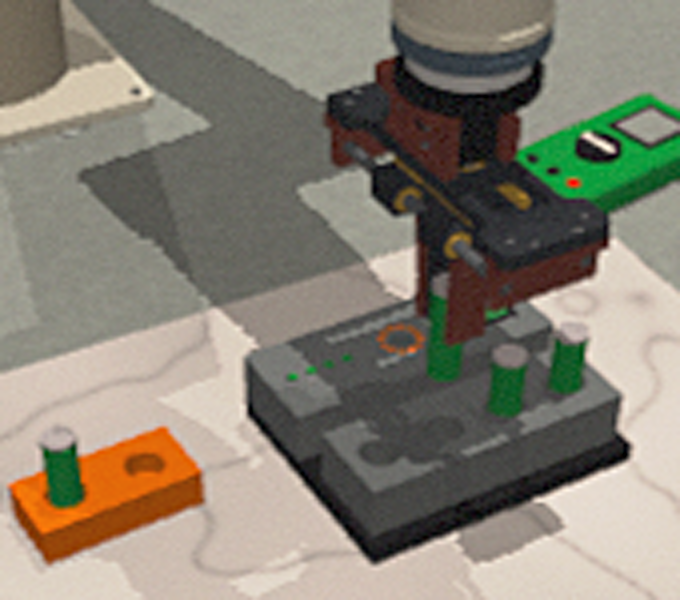

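View pics/a_t.png

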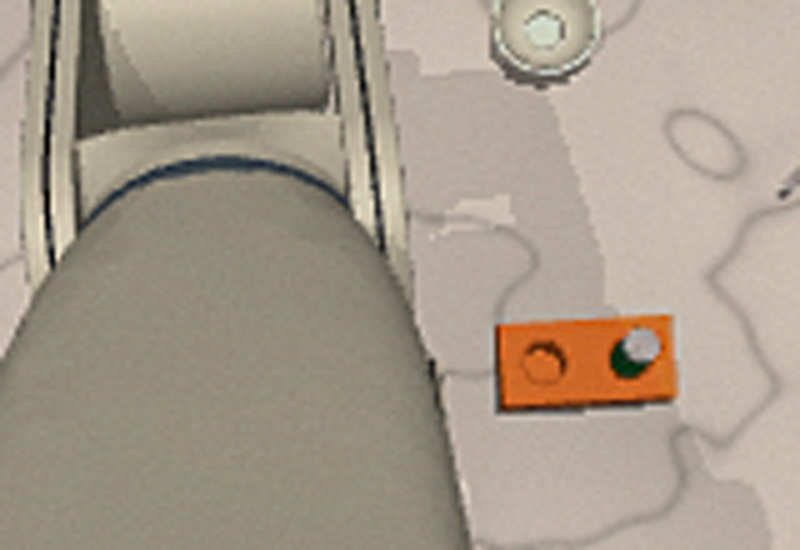

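The cell is held upright over the pocket, with its base at about (445,375) in the scene crop. Inserting now.

```bash
cat >> h.py <<'E'
def insert(x,y,seat=144.3):
    r=env.move_l([x,y,172],rate=120,f_stop=8); st(f"pre {r}")
    r=env.move_l([x,y,seat+2],rate=50,f_stop=8); st(f"down {r}")
    return r
def crop(tag,sc=(85,245,165,335)):
    a,b,c,d=sc
    cv2.imwrite(f"pics/{tag}.png",cv2.resize(viewer.camera("scene")[a:b,c:d],None,fx=4,fy=3.75,interpolation=cv2.INTER_CUBIC))
E
python3 - <<'E'
from h import *
print(proj("scene",[611,75.6,102])-[165,85])
insert(611.9,76.2); crop("b")
E
```

```text
[[110.81050495  98.76932681]]
pre False 7.26 [611.8  75.7 172. ] [-0.4 -0.2 -0.3] 20.5 [ 0.1   0.58  1.73 -0.    0.84  0.07]
down False 7.92 [611.9  76.2 146.1] [ 0.2  0.2 -0.4] 20.4 [0.1  0.62 1.73 0.   0.79 0.07]
```

View pics/b.png

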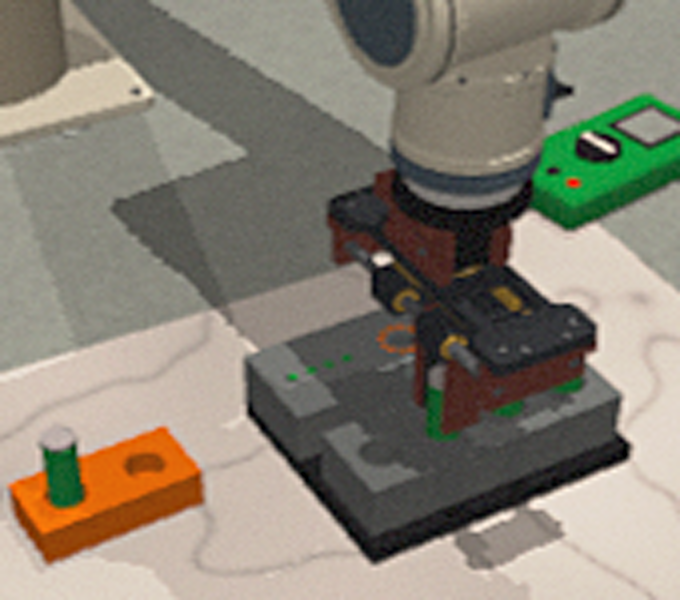

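The cell went in without resistance (base at about (437,437) in the crop). I'll seat it, release, and do the second one the same way.

```bash
python3 - <<'E'
from h import *
print(env.move_l([611.9,76.2,142.5],rate=30,f_stop=6)); st("seat")
set_gripper(40); st("open")
env.move_l([611.9,76.2,220],rate=150)
env.reach([537.2,-138.8,220],down(.051)); st("above2")
crop("c")
print(env.move_l([537.2,-138.8,127],rate=120,f_stop=10)); st("at")
set_gripper(0); st("grip")
env.move_l([537.2,-138.8,220],rate=120)
env.reach([613.3,31.2,220],down(.031)); st("over")
crop("d")
E
```

```text
True
seat 8.18 [612.8  76.3 143.8] [-1.6 -0.6  4.8] 20.6 [ 0.1   0.62  1.73 -0.    0.79  0.07]
open 8.71 [612.1  76.3 142.8] [-0.5 -0.5  0.7] 39.7 [ 0.1   0.62  1.73 -0.    0.79  0.07]
above2 10.28 [ 537.5 -138.3  219.7] [ 0.9  0.  -0.2] 39.8 [-0.27  0.43  1.84  0.    0.86 -0.32]
False
at 11.26 [ 537.7 -138.8  127.5] [-0.6  0.4  1. ] 39.8 [-0.27  0.58  1.88  0.    0.68 -0.33]
grip 11.7 [ 537.5 -138.9  127.6] [0.5 0.1 5. ] 20.5 [-0.27  0.58  1.88 -0.    0.68 -0.33]
over 13.4 [612.6  30.6 219.2] [-0.7 -0.3 -1.3] 20.6 [ 0.03  0.51  1.71 -0.    0.92 -0.  ]
```

View pics/c.png

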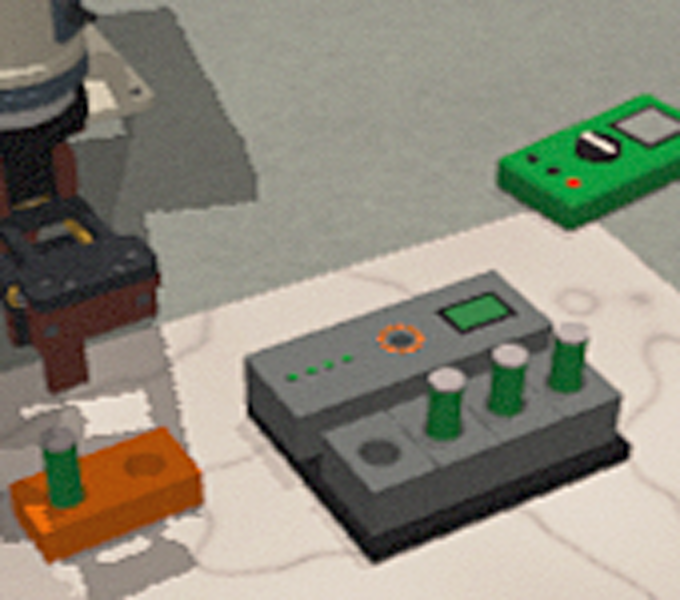

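View pics/d.png

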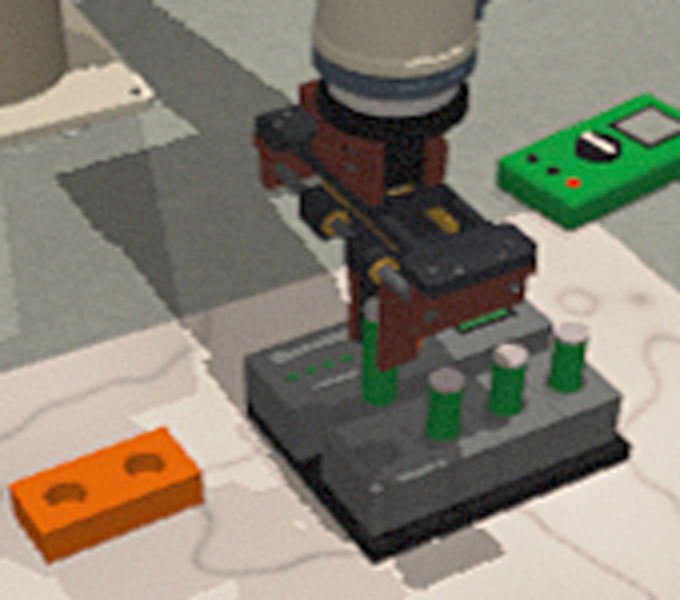

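The first cell is seated level with the old ones (tops at (445,381), (510,357), (572,331)). The second is held at (380,385) over pocket d. Inserting it now, then taking the stylus.

```bash
python3 - <<'E'
from h import *
if not insert(613.3,31.2):
    print(env.move_l([613.3,31.2,142.5],rate=30,f_stop=6)); st("seat")
    set_gripper(40); st("open")
    env.move_l([613.3,31.2,220],rate=150)
    env.reach([486.4,-295.1,230],down(.031)); st("above sty")
    crop("e")
    cv2.imwrite("pics/e2.png",cv2.resize(viewer.camera("scene")[130:250,60:240],None,fx=4,fy=4,interpolation=cv2.INTER_CUBIC))
    cv2.imwrite("pics/e3.png",cv2.resize(viewer.camera("top")[155:235,195:395],None,fx=4,fy=4,interpolation=cv2.INTER_CUBIC))
E
```

```text
pre False 14.0 [613.1  30.5 171.9] [ 0.1 -0.3 -0. ] 20.5 [ 0.03  0.58  1.73 -0.    0.84  0.  ]
down False 14.67 [613.3  31.3 146.1] [-0.8 -0.2 -0.6] 20.4 [ 0.03  0.61  1.74 -0.    0.79  0.  ]
True
seat 14.88 [614.2  31.3 144.2] [-1.4  0.7  7. ] 20.7 [ 0.03  0.62  1.74 -0.    0.78  0.  ]
open 15.4 [613.4  31.2 142.9] [-0.5  0.5 -0.6] 40.3 [0.03 0.62 1.74 0.   0.78 0.  ]
above sty 17.38 [ 486.8 -294.4  229.8] [ 0.1  0.1 -0.2] 40.4 [-0.56  0.44  1.81  0.    0.9  -0.6 ]
```

View pics/e.png

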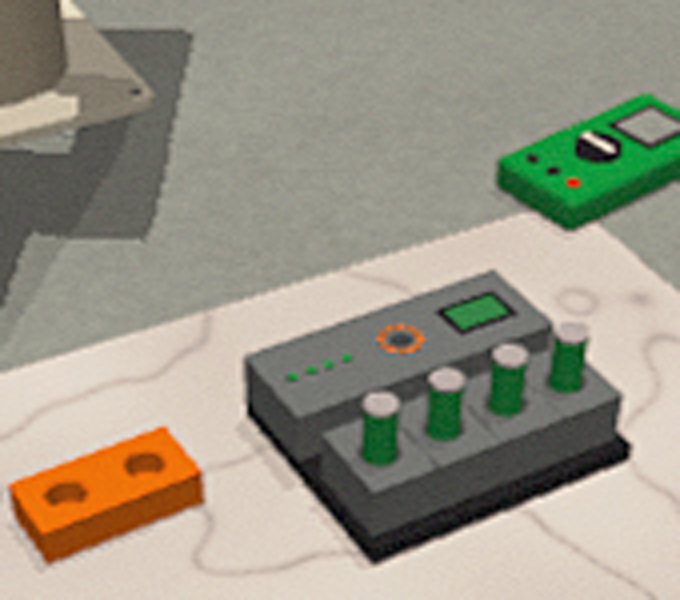

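View pics/e2.png

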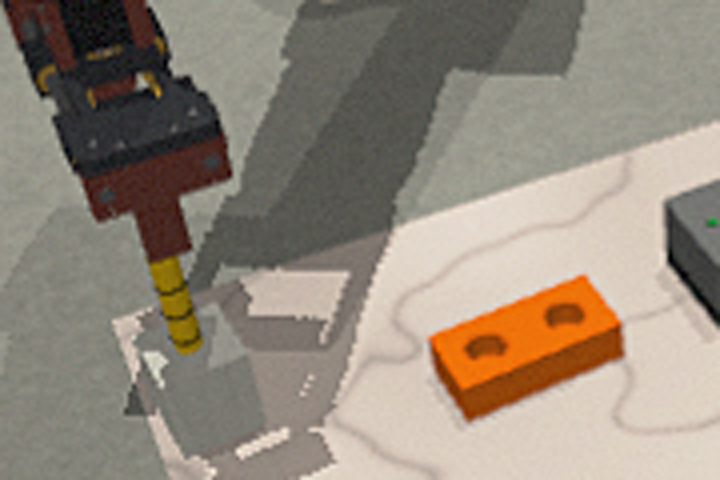

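View pics/e3.png

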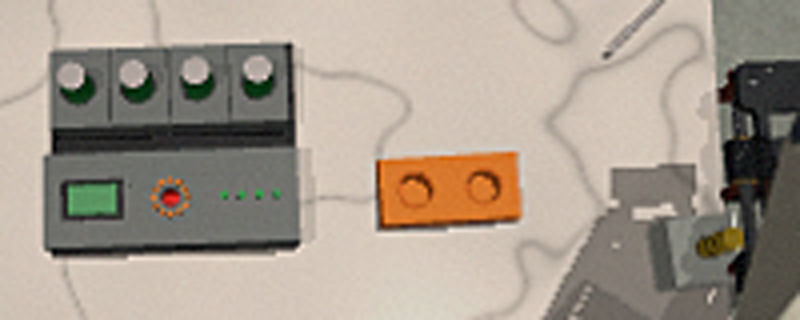

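All four cells stand level in a row. The fingers straddle the stylus, whose grip is at about (175,300) in the crop.

```bash
python3 - <<'E'
from h import *
print(env.move_l([486.4,-295.1,156],rate=100,f_stop=8)); env.hold(.3); st("at")
set_gripper(0); st("grip")
print(env.move_l([486.4,-295.1,245],rate=100)); st("up")
env.reach([526.3,96.0,240],down(.031)); env.hold(.3)
print(env.move_l([526.3,96.0,215],rate=60,f_stop=6)); env.hold(.4); st("over")
crop("f"); cv2.imwrite("pics/f2.png",cv2.resize(viewer.camera("scene")[120:200,225:325],None,fx=8,fy=7.5,interpolation=cv2.INTER_CUBIC))
# expected tip & aperture
print(proj("scene",[[526.3,96,215-146],[526.3,96,55]])-[225,120])
E
```

```text
False
at 18.73 [ 486.6 -295.2  156.5] [-0.4  0.3  0.4] 40.3 [-0.57  0.55  1.84 -0.    0.75 -0.6 ]
grip 19.23 [ 486.4 -295.1  156. ] [0.6 0.  0.2] 15.9 [-0.57  0.55  1.84 -0.    0.75 -0.6 ]
False
up 20.27 [ 486.1 -294.9  244.4] [-0.1 -0.6 -0.6] 15.7 [-0.57  0.42  1.8   0.    0.93 -0.6 ]
False
over 23.0 [526.4  96.  215.2] [-0.4  0.2 -0.1] 15.4 [ 0.16  0.42  1.89 -0.    0.84  0.13]
[[39.72113321 51.21737545]
 [39.53628478 55.41277299]]
```

View pics/f.png

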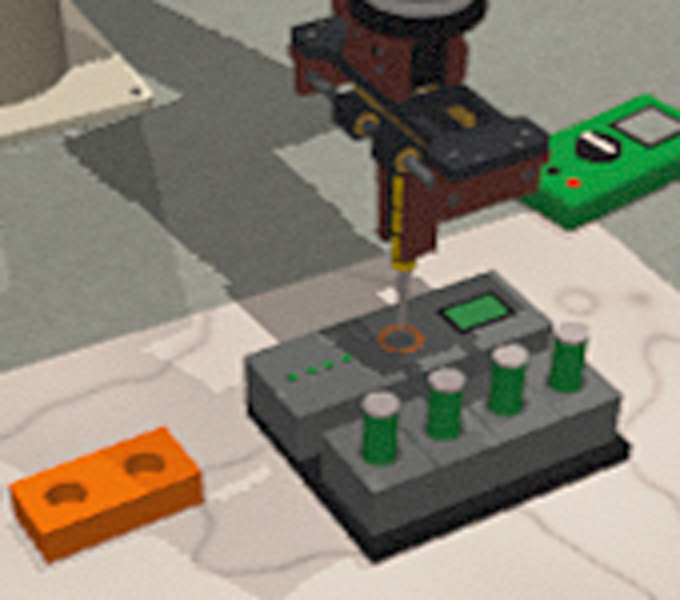

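View pics/f2.png

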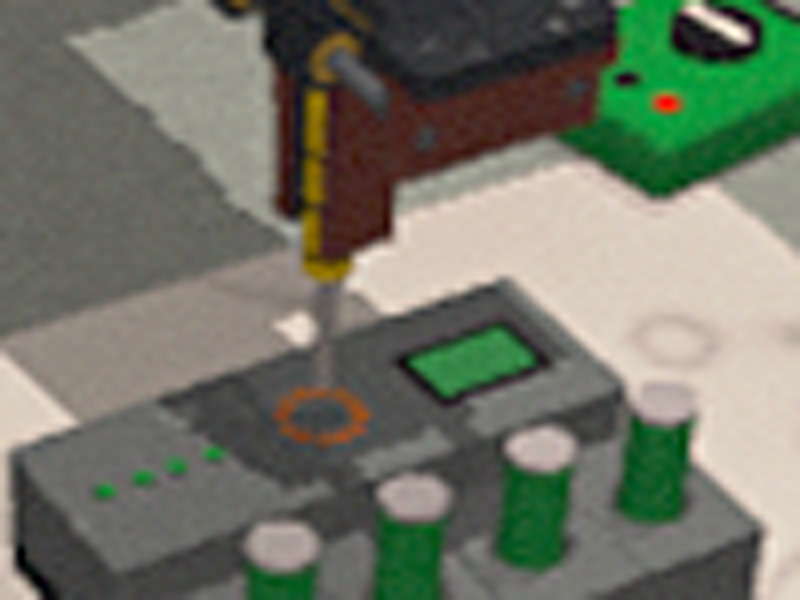

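The stylus is gripped upright. Its tip at (322,385) points straight at the ring centre at (322,415). Descending with a force guard.

```bash
python3 - <<'E'
from h import *
r=env.move_l([526.3,96.0,187],rate=40,f_stop=5); env.hold(.2); st(f"in {r}")
if not r:
    for z in(183,180,177.5,176,174.5):
        env.move_l([526.3,96.0,z],rate=30,f_stop=25); env.hold(.4); st(z)
        s=env.read_state()
        if s['force'][2]>9: break
E
```

```text
in False 24.15 [526.4  96.  187.3] [ 0.1 -0.   0.5] 15.5 [0.16 0.46 1.9  0.   0.78 0.13]
183 24.83 [526.3  96.  183. ] [ 0.4  0.2 -0.5] 15.6 [ 0.16  0.47  1.91 -0.    0.77  0.13]
180 25.48 [526.4  96.  180.1] [0.7 0.2 4. ] 15.6 [ 0.16  0.47  1.91 -0.    0.76  0.13]
177.5 26.13 [526.4  96.  177.6] [-0.9  0.9  4.1] 15.4 [ 0.16  0.48  1.91 -0.    0.76  0.13]
176 26.78 [526.5  96.1 176.7] [-1.5 -0.4 11.3] 15.5 [0.16 0.48 1.91 0.   0.75 0.13]
```

The force rose from 4 N to 11 N at the expected depth, which is the button's stop. Checking that it stays there, then a last look.

```bash
python3 - <<'E'
from h import *
for i in range(5): env.hold(.2); st("hold")
crop("g"); cv2.imwrite("pics/g2.png",viewer.camera("top"))
cv2.imwrite("pics/g3.png",viewer.camera("scene"))
E
```

```text
hold 26.98 [526.5  96.  176.7] [-0.6  0.3 12. ] 15.8 [0.16 0.48 1.91 0.   0.75 0.13]
hold 27.18 [526.5  96.  176.7] [-2.2 -0.2 11.5] 15.3 [0.16 0.48 1.91 0.   0.75 0.13]
hold 27.38 [526.5  96.  176.7] [-2.3 -0.  11.9] 15.7 [0.16 0.48 1.91 0.   0.75 0.13]
hold 27.58 [526.5  96.  176.7] [-0.9 -0.  11.5] 15.6 [0.16 0.48 1.91 0.   0.75 0.13]
hold 27.78 [526.5  96.  176.7] [-1.1  0.1 12.2] 15.8 [0.16 0.48 1.91 0.   0.75 0.13]
```

View pics/g.png

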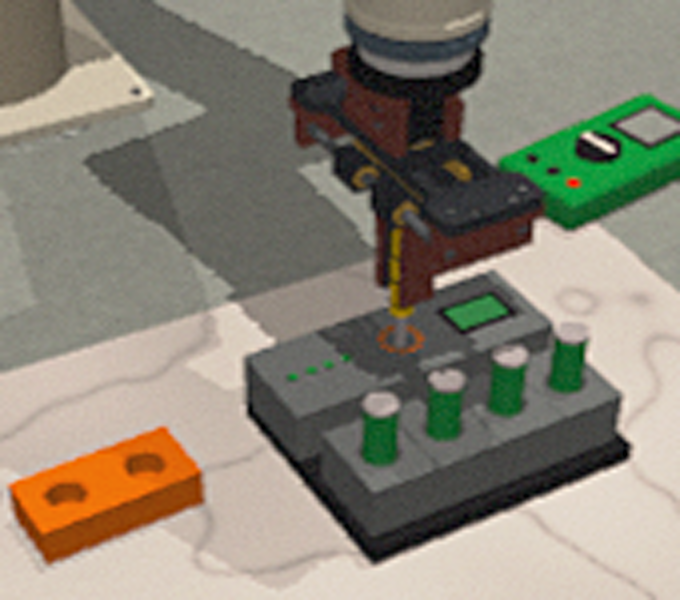

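View pics/g3.png

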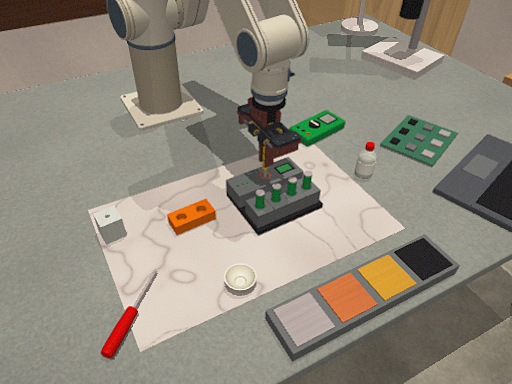

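The shaft goes through the ring at (400,340), all four cells stand level, and the bystanders are where they were. Handing in.

```bash
python3 - <<'E'
from h import *
print(workorder.sign_off())
E
```

```text
the job is handed in; nothing more can be done
None
```

Both spare cells are in the two empty pockets. The gripper still holds the stylus, its tip pressing the reset button through the ringed hole. I handed the job in at about 28 s; it reported no verdict.

- **Cells:** each went in without resistance and met a firm stop at the expected seated height. In the pictures all four cell tops line up at one level.
- **Button:** the push rose to a steady 11–12 N, at tool height 176.7 mm against about 177 mm expected for fully down. That is well above the 5 N needed to reach the stop. I judged the button fully down from force and height, as it cannot be seen behind the stylus.
- **Grip:** the finger opening stayed at about 15.6 mm on the 16 mm stylus grip, with no sign of slipping.
- **Bystanders:** the bottle, dish, multimeter and screwdriver look unmoved in the last scene picture. I checked this by eye, not by measuring.

No check failed. The two cameras disagreed by about 0.5–2.5 mm on positions, which was within the clearances.

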